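Pop the kiln controller's hatch and press its reset

ROBOT

A 6-joint arm with a two-finger parallel gripper is mounted at the origin on a cart in front of the work surface, level with it; the furniture and walls round the work are solid. World frame = base frame: x ahead of the robot, y to its left, z up, the work surface at z = 0. Lengths are in mm, angles in rad, forces in N, time in s.
With the tool pointing down it reaches from about 350 to 925 mm from the base axis. Payload 6.4 kg.
Tool frame: the origin (TCP) lies on the centre line of the jaws, within the pads' length; the fingertips stand 11 mm ahead of it and the grasp point (between the pads) lies 8 mm behind it; z points along the fingers, x is the direction in which the jaws open and shut, and the axes are right-handed (so a half turn about z gives the same grasp; the last joint's range is limited). The gripper opens to 94 mm and grips with 3 to 60 N. Pads are 16 mm wide; open, the fingers measure 119 mm over their backs; the gripper's body (75 mm by 177 mm) begins 78 mm behind the grasp point.
Start: joints at [-1.497, 0.245, 1.558, -0, 1.339, -0.174], TCP at [159.431, -630.155, 177.155] pointing down, gripper open.
Joint ranges: [-3.13, 3.13], [-1.02, 2.26], [0.13, 2.54], [-0.95, 4.09], [0.21, 2.88], [-2.74, 2.74]. Speed limits (rad/s): [2.57, 2.57, 3.14, 3.14, 3.14, 3.14].

INTERFACE

Orientations are given as a unit quaternion [x, y, z, w].
In Python, from plant import get_state, optics, finish_job gives the robot as it stands. The module is installed in compiled form; this text tells all that it offers.
- The arm moves only by the tool servo_tool, never from a script. Its argument "moves" is a list of rows, each a list of 3 entries, a list of its own where there are three numbers: the shift along the tool's x, y, z in units of 0.12 m (1.0 is 0.12 m), then the turn about the tool's z in units of 90 degrees (1.0 is 90 degrees), then the finger opening in mm, from 0 to 94. A call has 1 to 12 rows; each row is the pose to reach, as a shift and turn from the pose commanded when the call began, along the tool's axes at that moment; what a row does not reach only later rows make up. A row lasts 1/8 s, in which the tool goes at most 62.5 mm and 10.7 degrees, less where a joint would pass 70% of its speed; a pose out of reach is approached as far as the arm can. A call with a number of a shift or a turn outside -1 to 1 is refused whole. A call with a gripper value outside its range is refused whole. The fingers move at their own pace and stop on an object; "grip_force" is the grip in N (left out, the last holds). Time passes only in rows, so rows that repeat a pose let the fingers close. It gives the time, the measured TCP pose, the force and the opening at its end, in the units of the state.
- get_state(): the state, without advancing time (a new reading comes with each control period).
- optics.capture(name): name is "side" or "top" or "wrist"; returns a dict with "pixels" (480x640x3 uint8, blue, green, red), "camera_matrix" (3x3 intrinsics, pixels), "world_to_cam" (4x4, takes a point from world to camera coordinates). Camera axes: x right, y down, z forward; pixel columns grow to the right and rows downward; lengths in mm; the calibration is good to about 2 mm. A picture is of the moment at which its call begins. There is no depth.
- finish_job(): hands the job in, once; it reports no verdict.
The state is a dict: "time_s": time; "joint_pos": joint angles; "qd": joint speeds; "joint_efforts": joint torques, N m; "eef_pos": TCP position; "orientation": TCP orientation; "wrist_force": force on the tool from outside, world axes, zero at the start; "ft_torque": the same for the moment, N m; "gripper_width": opening from 0.0 (shut) to 1.0 (fully open).
Only numpy, scipy, OpenCV 4.12 (cv2) and the standard library are available. Lean on these libraries where they do the work, as an engineer would, in place of code of your own. Each camera call takes 0.05 s, during which the arm holds its last target.

TASK

Reset the grey kiln controller: with closed fingertips press the blue pad of its hatch all the way down once, then draw back upward so that the hatch pops and swings open. Watch it for a second or two without touching to be sure that it stays wide open, then press the red reset button in the well fully down and draw clear. Never push the popped hatch back down, press no harder than a finger would, and pick up or shift nothing else on the table.

Things in the scene. Friction and masses are not known exactly. Their poses are not given: they have to be found in the camera images.
- controller: grey kiln controller fixed to the table, 176 (x) x 190 (y) x 75 mm, dark display on the front strip of its top; origin under its centre on the table, x to its rear (away from the robot at yaw 0), y left, z up. White hatch 82 x 84 x 4 mm in the top, nearly flush when shut, over a well 88 x 90 mm, 37 mm deep; it opens up and to the rear about a hinge line along y at x = +52, z = 74 mm.
- hatch_pad (a point): centre of the top of the hatch's blue thumb pad (20 x 44 mm, standing 10 mm above the case top), 68 mm in front of the hinge line; with the hatch shut at x = -16, y = 0, z = 85 mm in the controller's frame. Moves with the hatch. Open, the hatch leans back past upright and reaches 75 mm above the case top.
- hatch (a joint): hatch angle, rad: 0 shut and latched, down to -0.10 pressed in (pad 7 mm down, firm stop), up to 2.1 open. Push-push latch: pressed past about -0.075 (3 N on the pad) and let go, it releases, and a spring of about 2 N at the pad swings it open in about 1 s, following the finger as it leaves; it then stays open. Pressing it shut would latch it again.
- reset_top (a point): centre of the top of the red reset button (28 mm across) in the well; at rest at x = +12, y = 0, z = 66 mm in the controller's frame, 9 mm below the case top. Covered while the hatch is shut. A grey latch block by the well's front wall, 20 mm before the button's edge, tops out 13 mm below the case top.
- reset (a joint): travel of the reset button in m: 0 at rest, 0.006 fully down (about 4 N, then a firm stop); it springs back.
- pot_rust: small rust-brown pigment pot with a black cap, 37 x 37 x 46 mm, standing loose to the right of the controller; origin under its centre. Leave it alone.
- eraser: white eraser, 20 x 42 x 12 mm, lying loose to the left of the controller; origin under its centre. Leave it alone.
- tile_green: dark green glazed tile, 50 x 58 x 8 mm, lying loose behind; origin under its centre. Leave it alone.
- masking_tape: roll of masking tape, 105 mm across, 20 mm high, lying loose; origin under its centre. Leave it alone.
- bisque_cup_b: small terracotta cup, 65 mm across, 50 mm high, standing loose; origin under its centre. Leave it alone.

How it is judged (in metres and radians):
On the way, in this order (a step that is already met when the one before it is completed fails the run):
1. the hatch is pressed in past its release point by the fingers (value of joint hatch below -0.075 rad and contact force between the fingers and controller above 0.5 N), for 0.04 s.
2. the hatch has popped wide open and stays open for 1 s, untouched by the fingers and with the button not yet pressed (value of joint hatch above 1.6 rad and contact force between the fingers and controller below 0.1 N and value of joint reset below 0.002 m), for 1 s.
3. the reset button is pressed fully down by the fingers (value of joint reset above 0.0048 m and contact force between the fingers and controller above 0.5 N), for 0.04 s.
At the end, for the whole second after the job is handed in: The hatch stands open by more than 1.6 rad and at rest, the reset button has sprung back (less than 1.5 mm down), and the pot, eraser, tile, tape and cup are within 20 mm of where they were (value of joint hatch above 1.6 rad and value of joint reset below 0.0015 m and velocity of joint hatch between -0.1 and 0.1 rad/s and distance of each of pot_rust, eraser, tile_green, masking_tape, bisque_cup_b from where it was at the start of the episode below 0.02 m); the robot touches nothing.
It fails at once if the popped hatch is pushed back toward shut (value of joint hatch above 0.3 rad and velocity of joint hatch below -0.3 rad/s).
It fails at once if the controller is pressed harder than 40 N (contact force between the fingers and controller above 40 N).
It fails at once if the reset button is pressed before the hatch is open (value of joint reset above 0.003 m and value of joint hatch below 1 rad).
It fails at once if a bystander is shifted or picked up (more than 30 mm) (distance of any of pot_rust, eraser, tile_green, masking_tape, bisque_cup_b from where it was at the start of the episode above 0.03 m).
It also fails if it takes over 42 s, if anything falls off the work surface, if the arm or the gripper's body presses on something with over 40 N, if the wrist force passes 120 N, or if a joint passes its speed limit or range.

## Working session

There is one attempt and no reset: what is moved stays moved. The work goes in short steps, Python scripts to look and compute and a tool call to move; the robot and the scene stay as the last step left them, time stands still between calls to the robot, and variables do not carry over. Pictures are saved under pics/ and viewed, and the job is handed in when it is done.

Besides the shell and the picture viewer there is one more tool, called after "Call:" as name([rows], argument=value, ...), one row to a line, values as JSON. servo_tool: Moves the arm, as the interface text tells. Shifts and turns lie within -1 to 1; 1 stands for 0.12 m of shift or 90 degrees of turn. Its arguments: {"type":"object","properties":{"moves":{"type":"array","items":{"type":"array"}},"grip_force":{"type":"number"}},"required":["moves"]}

```bash
mkdir -p pics
cat > h.py <<'E'
import numpy as np,cv2,pickle
from plant import get_state,optics
def cap(n,tag):
    d=optics.capture(n); cv2.imwrite(f'pics/{tag}.png',d['pixels']); pickle.dump(d,open(f'pics/{tag}.pkl','wb')); return d
def load(tag): return pickle.load(open(f'pics/{tag}.pkl','rb'))
def ray(d,u,v,z):
    K=np.array(d['camera_matrix']);T=np.array(d['world_to_cam']);R=T[:3,:3];c=-R.T@T[:3,3]
    r=R.T@np.linalg.inv(K)@[u,v,1]; return c+r*(z-c[2])/r[2]
def proj(d,p):
    K=np.array(d['camera_matrix']);T=np.array(d['world_to_cam']);q=K@(T[:3,:3]@np.array(p,float)+T[:3,3]);return q[:2]/q[2]
E
python3 - <<'E'
from h import *
s=get_state();print(s)
cap('top','top0');cap('side','side0')
E
```

```text
{'time_s': 0.0, 'joint_pos': array([-1.49710655e+00,  2.45808125e-01,  1.55898284e+00, -7.30501508e-06,
        1.33868566e+00, -1.74089748e-01]), 'qd': array([-1.16578625e-03,  1.35146532e-03,  9.32224000e-05,  1.64442165e-04,
       -3.97266045e-04, -1.68750447e-03]), 'joint_efforts': array([ 3.01974826e-03, -4.15829480e+01, -3.14601159e+01,  6.85814372e-02,
        3.31970269e-02, -1.44636178e-04]), 'eef_pos': array([ 159.37589059, -629.49751846,  176.06597318]), 'orientation': array([ 7.89066674e-01, -6.14306843e-01, -6.34457739e-04, -6.96285060e-04]), 'wrist_force': array([-0.35614007, -0.85464277,  0.73172467]), 'ft_torque': array([-0.04949238,  0.00757181, -0.03241736]), 'gripper_width': 0.9980373365771934}
```

View pics/top0.png

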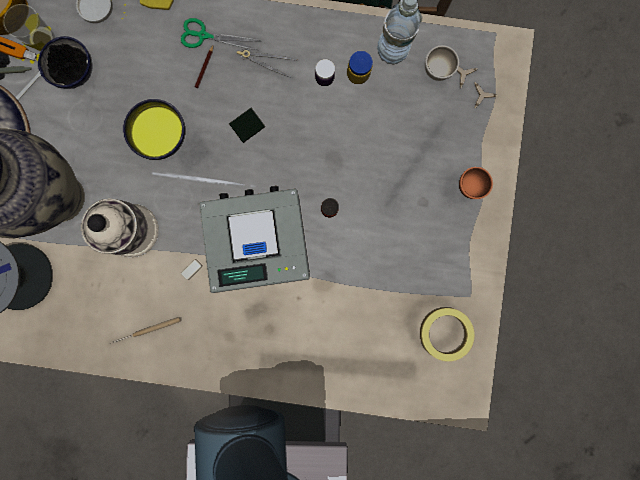

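View pics/side0.png

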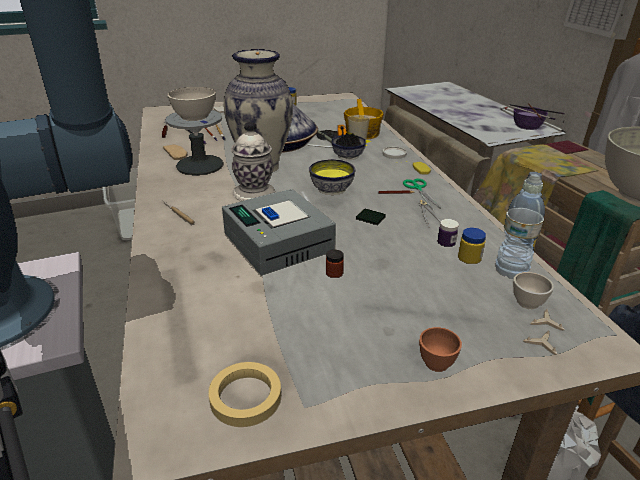

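The top view shows the controller at about (255,240) and the blue pad at (255,248). The eraser is left of it at (192,269), the pot right at (330,208) and the tile behind at (247,125). Next I enlarge a crop to measure.

Run:
```python
from h import *
d=load('top0');im=d['pixels']
cv2.imwrite('pics/crop0.png',cv2.resize(im[175:305,185:345],None,fx=5,fy=4.6 and 5,interpolation=cv2.INTER_CUBIC)[:600])
s=load('side0')['pixels'];cv2.imwrite('pics/crop1.png',cv2.resize(s[180:280,210:350],None,fx=5,fy=5,interpolation=cv2.INTER_CUBIC))
T=np.array(d['world_to_cam']);print(-T[:3,:3].T@T[:3,3]);print(proj(d,[0,0,0]),proj(d,[159,-630,177]))
```

```text
[ 508.0785698   -85.97733964 1080.15956193]
[264.71459181 523.58287925] [636.58855701 482.40970337]
```

View pics/crop0.png

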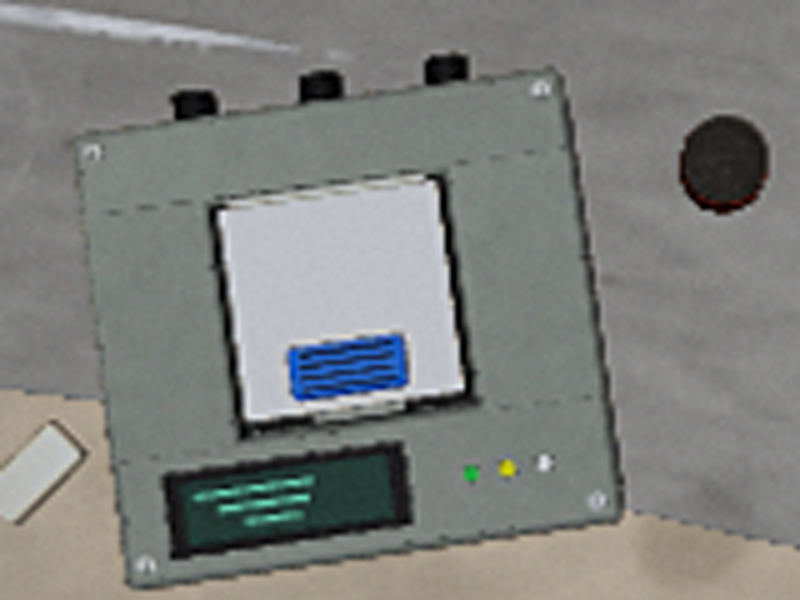

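View pics/crop1.png

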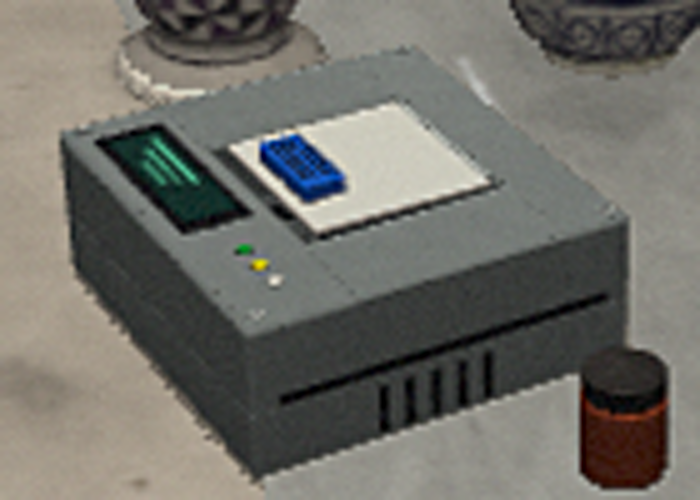

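Run:
```python
from h import *
from scipy.optimize import least_squares
t=load('top0');s=load('side0')
f=lambda p,o:(np.array(p)+.5)/5-.5+o
Tt=[f(p,[185,175]) for p in [(78,140),(556,70),(622,518),(130,588)]]
Sd=[f(p,[210,180]) for p in [(415,48),(628,222),(250,333),(62,133)]]
cor=[(88,95,75),(88,-95,75),(-88,-95,75),(-88,95,75)]
pad=[f(p,[185,175]) for p in [(290,346),(403,333),(410,385),(296,400)]]
pc=[(-6,22,85),(-6,-22,85),(-26,-22,85),(-26,22,85)]
def W(q,p):
    c,n=np.cos(q[2]),np.sin(q[2]);return [q[0]+c*p[0]-n*p[1],q[1]+n*p[0]+c*p[1],p[2]]
def res(q,use=('t','s')):
    r=[]
    if 't' in use: r+=[proj(t,W(q,a))-b for a,b in zip(cor+pc,Tt+pad)]
    if 's' in use: r+=[proj(s,W(q,a))-b for a,b in zip(cor,Sd)]
    return np.ravel(r)
for u in (('t',),('s',),('t','s')):
    o=least_squares(res,[430,30,0.1],args=(u,));print(u,o.x,np.abs(o.fun).max(),o.fun.round(1))
q=o.x
print('pad',W(q,(-16,0,85)),'reset',W(q,(12,0,66)),np.degrees(q[2]))
from scipy.spatial.transform import Rotation as R
st=get_state();M=R.from_quat(st['orientation']).as_matrix();print(M.round(4))
for n,uv in dict(pot=(330,207),eraser=(192,269)).items(): print(n,ray(t,*uv,40 if n=='pot' else 12))
```

```text
('t',) [5.54856191e+02 2.77610150e+01 1.60075252e-01] 1.797391859283323 [-1.8 -1.4  1.4 -1.2  1.   0.7 -0.4  0.9 -0.4  0.6  0.2 -0.1  0.3  0.1
 -0.2  0.4]
('s',) [5.53560688e+02 2.80613423e+01 1.53541741e-01] 1.7019733135804813 [ 0.1 -1.3  1.7 -0.5 -1.   0.9 -0.8 -0.2]
('t', 's') [5.54477241e+02 2.78489565e+01 1.57753088e-01] 2.22018506785804 [-1.8 -1.4  1.4 -0.9  0.9  1.  -0.6  1.  -0.5  0.8  0.2  0.1  0.2  0.3
 -0.3  0.5  0.3 -1.3  2.2 -0.6 -0.2  0.9 -0.5 -0.1]
pad [np.float64(538.6759163380718), np.float64(25.33536304130224), 85] reset [np.float64(566.3282337579898), np.float64(29.734151659558506), 66] 9.038586149065788
[[ 2.452e-01 -9.695e-01 -1.000e-04]
 [-9.695e-01 -2.452e-01  1.700e-03]
 [-1.700e-03 -3.000e-04 -1.000e+00]]
pot [ 624.30338175 -116.43718493   40.        ]
eraser [496.84773977 157.60477001  12.        ]
```

Call:
servo_tool([
  [[-0.45,-0.44,0],0,0],
  [[-0.9,-0.88,0],0,0],
  [[-0.9,-0.88,0],0,0],
  [[-0.9,-0.88,0],0,0],
], grip_force=20)

```text
time_s: 0.6
eef_pos: [236.1, -498.1, 176.9]
orientation: [0.79, -0.613, -0.0, -0.0]
wrist_force: [0.3, -0.9, 0.2]
gripper_width: 0.612
```

Call:
servo_tool([
  [[-0.45,-0.44,0],0,0],
  [[-0.9,-0.88,0],0,0],
  [[-0.9,-0.88,0],0,0],
  [[-0.9,-0.88,0],0,0],
])

```text
time_s: 1.1
eef_pos: [311.5, -368.8, 177.2]
orientation: [0.79, -0.614, 0.0, 0.0]
wrist_force: [-0.3, 0.3, -0.1]
gripper_width: 0.18
```

Call:
servo_tool([
  [[-0.45,-0.44,0],0,0],
  [[-0.9,-0.88,0],0,0],
  [[-0.9,-0.88,0],0,0],
  [[-0.9,-0.88,0],0,0],
])

```text
time_s: 1.6
eef_pos: [387.4, -238.9, 177.2]
orientation: [0.789, -0.614, 0.0, 0.0]
wrist_force: [0.1, -0.5, 0.5]
gripper_width: 0.001
```

Call:
servo_tool([
  [[-0.45,-0.44,0],0,0],
  [[-0.9,-0.88,0],0,0],
  [[-0.9,-0.88,0],0,0],
  [[-0.9,-0.88,0],0,0],
])

```text
time_s: 2.1
eef_pos: [463.4, -108.8, 177.1]
orientation: [0.789, -0.614, -0.0, 0.0]
wrist_force: [-0.3, -0.5, -0.3]
gripper_width: 0.005
```

Call:
servo_tool([
  [[-0.45,-0.44,0],0,0],
  [[-0.9,-0.88,0],0,0],
  [[-0.9,-0.88,0],0.057,0],
  [[-0.9,-0.88,0],0.057,0],
  [[-0.9,-0.88,0],0.057,0],
])

```text
time_s: 2.72
eef_pos: [538.6, 20.6, 176.9]
orientation: [0.76, -0.65, -0.0, 0.0]
wrist_force: [0.6, 0.1, -0.3]
gripper_width: 0.005
```

Run:
```python
from h import *
from scipy.spatial.transform import Rotation as R
st=get_state();M=R.from_quat(st['orientation']).as_matrix();print(M.round(3),st['eef_pos'])
p=np.array([538.7,25.3,st['eef_pos'][2]]);print(M.T@(p-st['eef_pos'])/120)
cap('wrist','w1');cap('side','s1')
s=load('s1')['pixels'];cv2.imwrite('pics/s1c.png',cv2.resize(s[100:300,180:380],None,fx=3,fy=3))
```

```text
[[ 0.156 -0.988 -0.001]
 [-0.988 -0.156 -0.001]
 [ 0.     0.001 -1.   ]] [538.59616169  20.58087999 176.94166378]
[-3.87079776e-02 -6.99822179e-03 -2.05076042e-05]
```

View pics/w1.png

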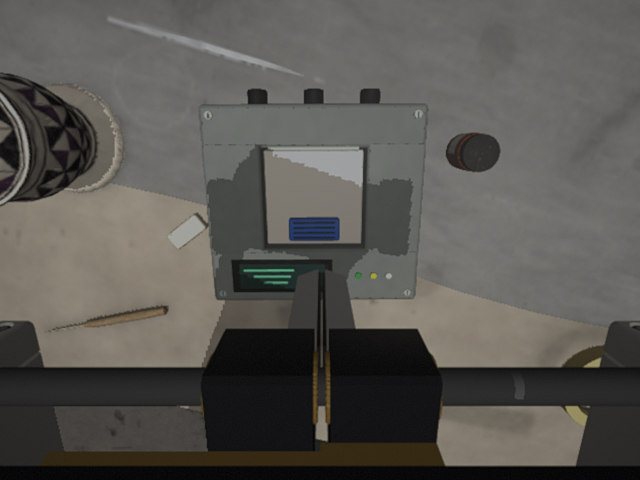

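View pics/s1c.png

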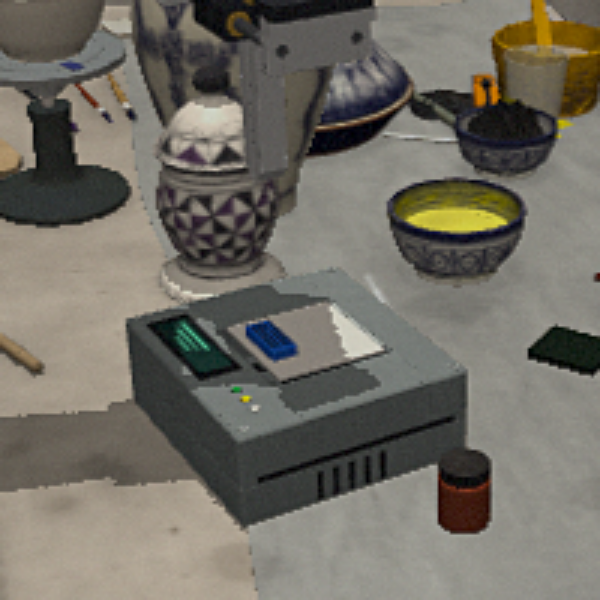

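Run:
```python
from h import *
w=load('w1')
print('pad',ray(w,314,228,85)); print('corners',[ray(w,*p,75).round(1) for p in [(200,104),(427,104),(414,299),(217,299)]],np.mean([ray(w,*p,75) for p in [(200,104),(427,104),(414,299),(217,299)]],0))
print('urn base edge',ray(load('top0'),158,228,0))
```

```text
pad [538.26305582  25.94910136  85.        ]
corners [array([624.3, 133.1,  75. ]), array([653. , -49.5,  75. ]), array([482. , -77.9,  75. ]), array([453.1, 105.8,  75. ])] [553.09735243  27.86713942  75.        ]
urn base edge [578.77141502 232.48664901   0.        ]
```

Call:
servo_tool([
  [[-0.039,-0.005,0.25],0,0],
  [[-0.039,-0.005,0.5],0,0],
  [[-0.039,-0.005,0.58],0,0],
  [[-0.039,-0.005,0.58],0,0],
])

```text
time_s: 3.32
eef_pos: [538.5, 26.9, 107.5]
orientation: [0.761, -0.649, -0.0, 0.0]
wrist_force: [-0.0, 0.5, 0.3]
gripper_width: 0.006
```

Call:
servo_tool([
  [[0,0,0.06],0,0],
  [[0,0,0.1],0,0],
  [[0,0,0.12],0,0],
  [[0,0,0.13],0,0],
  [[0,0,0.13],0,0],
])

```text
time_s: 3.95
eef_pos: [538.8, 27.6, 92.0]
orientation: [0.761, -0.649, 0.0, -0.0]
wrist_force: [-0.2, -0.5, 0.0]
gripper_width: 0.001
```

Call:
servo_tool([
  [[0,0,0.013],0,0],
  [[0,0,0.013],0,0],
])

```text
time_s: 4.2
eef_pos: [538.7, 27.6, 90.3]
orientation: [0.761, -0.649, -0.0, 0.0]
wrist_force: [0.5, -0.2, -0.6]
gripper_width: 0.005
```

Run:
```python
from h import *
print(get_state()['wrist_force'])
cap('wrist','w2');s=cap('side','s2')['pixels'];cv2.imwrite('pics/s2c.png',cv2.resize(s[170:270,210:330],None,fx=5,fy=5))
```

```text
[ 0.45475401 -0.1556816  -0.60682578]
```

View pics/s2c.png

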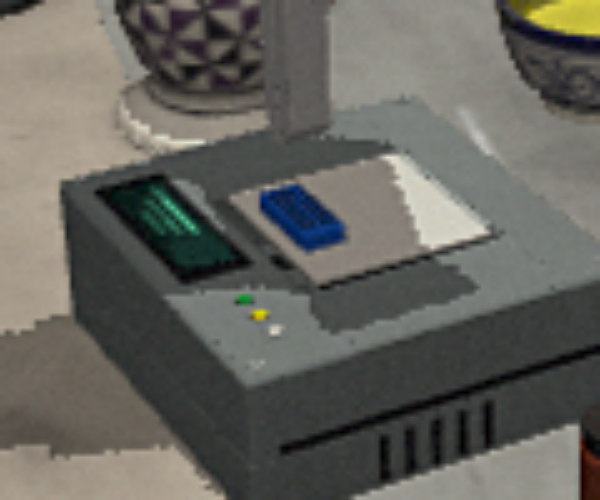

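View pics/w2.png

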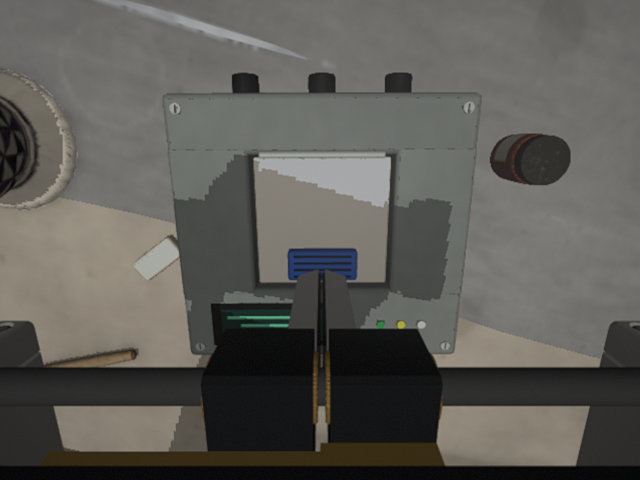

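Run:
```python
from h import *
s=load('s2');w=load('w2');t=load('top0')
for z in (79,90,100,110,120): print(z,proj(s,[538.7,27.6,z]),proj(w,[538.7,27.6,z]))
for n,d in (('s',s),('w',w)):
    T=np.array(d['world_to_cam']);print(n,-T[:3,:3].T@T[:3,3])
print(proj(w,[538.7,25.3,85]),get_state()['joint_pos'],get_state()['eef_pos'])
cv2.imwrite('pics/w2c.png',cv2.resize(w['pixels'][230:380,240:400],None,fx=4,fy=4))
```

```text
79 [270.62283558 214.23106295] [319.95887007 259.52139026]
90 [270.38744615 209.61026917] [319.90247782 265.42686451]
100 [270.17119317 205.36513196] [319.8463196 271.3078297]
110 [269.95275154 201.07703061] [319.78481415 277.74876516]
120 [269.73208787 196.74530955] [319.71715955 284.83364725]
s [ 281.0907457  -868.3390641   597.07087887]
w [614.8896856   38.94432489 298.59331583]
[323.52579848 263.21358696] [-1.59128828e-01  8.47715583e-02  1.90729805e+00 -1.86162015e-05
  1.14942007e+00  1.25333765e+00] [538.75082204  27.5737039   90.4501918 ]
```

View pics/w2c.png

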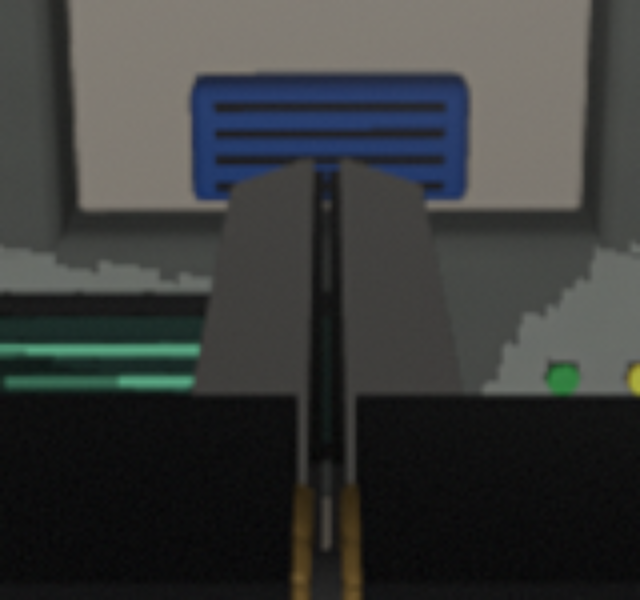

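Run:
```python
from h import *
s=load('s2');w=load('w2')
sp=s['pixels'];cv2.imwrite('pics/s2d.png',cv2.resize(sp[120:220,225:325],None,fx=6,fy=6,interpolation=cv2.INTER_CUBIC))
P=lambda d:np.array(d['camera_matrix'])@np.array(d['world_to_cam'])[:3]
for a in [(267,198.5),(270,197),(275,196.5)]:
  for b in [(320.5,270)]:
    X=cv2.triangulatePoints(P(s),P(w),np.array(a,float),np.array(b,float));X=(X[:3]/X[3]).ravel();print(a,b,X.round(1),proj(s,X),proj(w,X))
d=cap('top','t2')['pixels'];cv2.imwrite('pics/t2c.png',cv2.resize(d[150:310,150:350],None,fx=3.7,fy=3.7))
```

```text
(267, 198.5) (320.5, 270) [537.4  31.1 113.3] [268.76262907 199.01469863] [313.23344116 281.31242783]
(270, 197) (320.5, 270) [542.  30. 117.] [270.97539187 197.29202134] [316.33217967 276.44365083]
(275, 196.5) (320.5, 270) [548.9  27.6 119. ] [274.49905325 196.34294412] [322.73580578 266.58850838]
```

View pics/s2d.png

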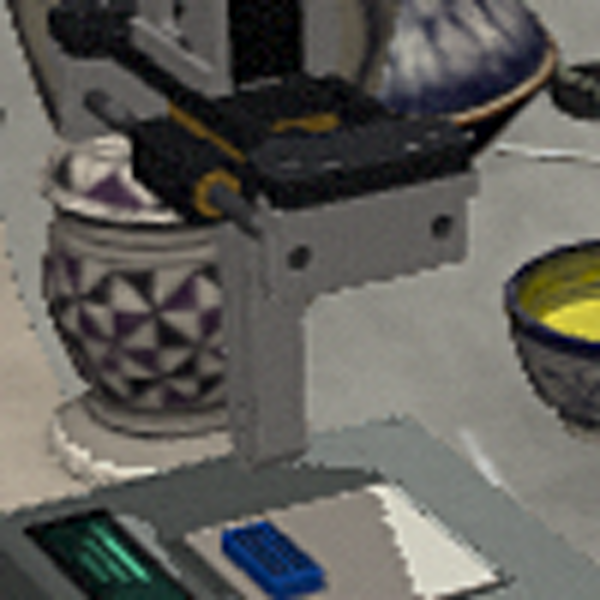

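View pics/t2c.png

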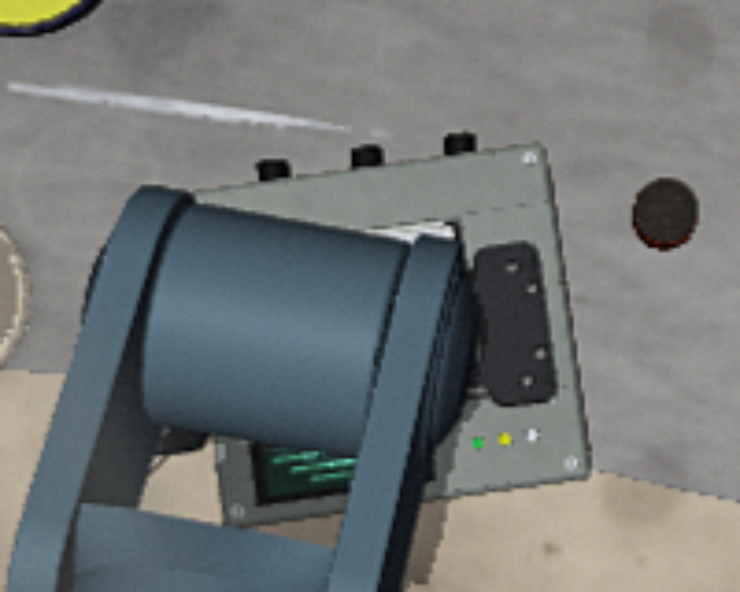

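The pictures disagree with the stated tool length. The pad is untouched, and triangulation puts the fingertips at z≈116 where 79 was expected; x and y are right. I'll go down guided by force and pictures, with contact expected at a TCP z of about 59.

Call:
servo_tool([
  [[0.012,0,0.08],0,0],
  [[0.012,0,0.14],0,0],
  [[0.012,0,0.17],0,0],
  [[0.012,0,0.2],0,0],
  [[0.012,0,0.2],0,0],
])

```text
time_s: 4.97
eef_pos: [538.8, 26.2, 66.1]
orientation: [0.761, -0.649, -0.0, 0.0]
wrist_force: [-0.7, -0.4, -0.2]
gripper_width: 0.006
```

Run:
```python
from h import *
s=get_state();print(s['wrist_force'],s['eef_pos'])
s=cap('side','s3')['pixels'];cv2.imwrite('pics/s3c.png',cv2.resize(s[120:220,225:325],None,fx=6,fy=6,interpolation=cv2.INTER_CUBIC))
```

```text
[-0.65267727 -0.38664795 -0.16577931] [538.778832    26.20340728  66.10669056]
```

View pics/s3c.png

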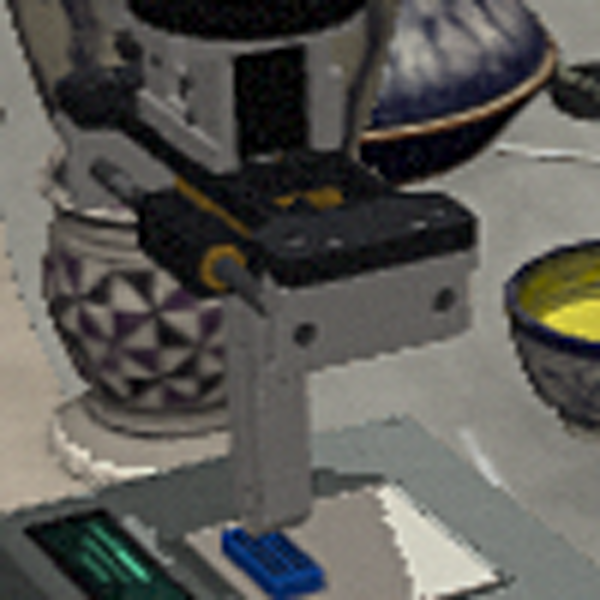

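Call:
servo_tool([
  [[0,0,0.03],0,0],
  [[0,0,0.05],0,0],
  [[0,0,0.06],0,0],
  [[0,0,0.06],0,0],
])

```text
time_s: 5.52
eef_pos: [538.9, 26.2, 59.1]
orientation: [0.761, -0.649, -0.0, 0.0]
wrist_force: [-0.5, -0.4, -0.2]
gripper_width: 0.008
```

Call:
servo_tool([
  [[0,0,0.015],0,0],
  [[0,0,0.015],0,0],
])

```text
time_s: 5.78
eef_pos: [539.1, 26.1, 57.5]
orientation: [0.761, -0.649, 0.0, -0.0]
wrist_force: [0.9, -0.6, -0.2]
gripper_width: 0.005
```

Call:
servo_tool([
  [[0,0,0.012],0,0],
  [[0,0,0.012],0,0],
])

```text
time_s: 6.02
eef_pos: [538.9, 26.1, 56.1]
orientation: [0.761, -0.649, 0.0, 0.0]
wrist_force: [-1.3, 0.1, 1.8]
gripper_width: 0.006
```

Run:
```python
from h import *
s=get_state();print(s['wrist_force'],s['eef_pos'])
s=cap('side','s4')['pixels'];cv2.imwrite('pics/s4c.png',cv2.resize(s[120:220,225:325],None,fx=6,fy=6,interpolation=cv2.INTER_CUBIC))
s=cap('wrist','w4')['pixels'];cv2.imwrite('pics/w4c.png',cv2.resize(s[230:380,240:400],None,fx=4,fy=4,interpolation=cv2.INTER_CUBIC))
```

```text
[-1.30137407  0.05956549  1.84658949] [538.93740243  26.09284576  56.08859154]
```

View pics/s4c.png

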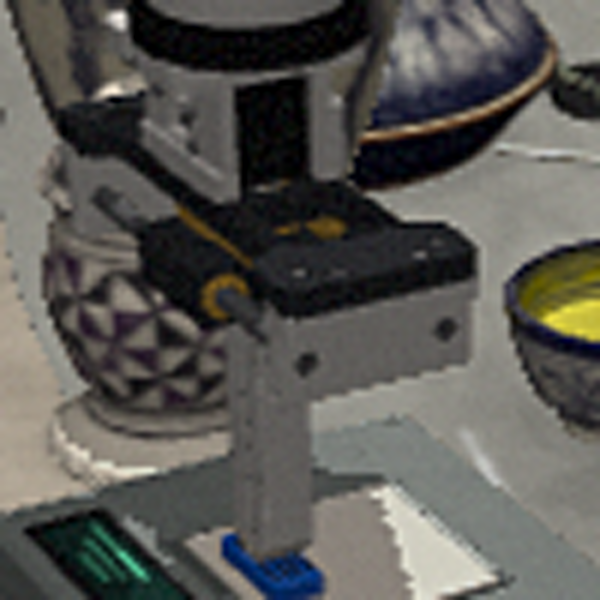

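View pics/w4c.png

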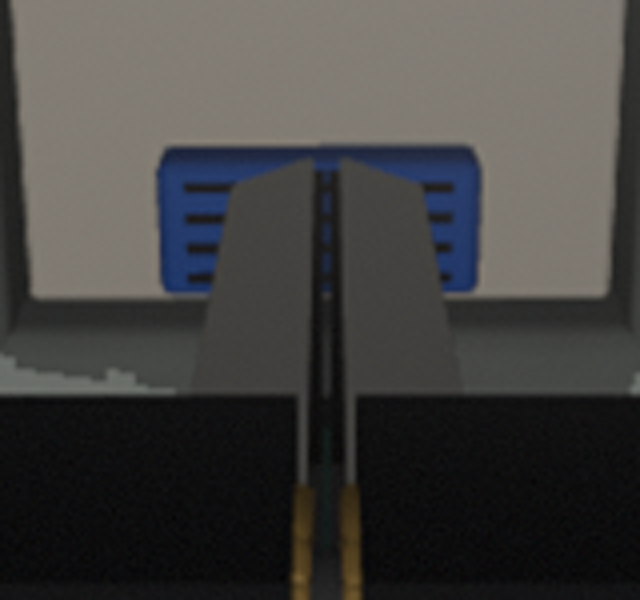

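Call:
servo_tool([
  [[0,0,0.015],0,0],
  [[0,0,0.03],0,0],
  [[0,0,0.03],0,0],
])

```text
time_s: 6.5
eef_pos: [538.7, 26.1, 52.1]
orientation: [0.761, -0.649, -0.0, 0.0]
wrist_force: [-3.4, -1.1, 2.2]
gripper_width: 0.007
```

Call:
servo_tool([
  [[0,0,0.01],0,0],
  [[0,0,0.01],0,0],
])

```text
time_s: 6.75
eef_pos: [538.9, 26.2, 51.1]
orientation: [0.761, -0.649, -0.0, -0.0]
wrist_force: [-1.3, -0.4, 3.9]
gripper_width: 0.008
```

Call:
servo_tool([
  [[0,0,0.01],0,0],
  [[0,0,0.01],0,0],
])

```text
time_s: 7.0
eef_pos: [538.9, 26.1, 50.3]
orientation: [0.761, -0.649, -0.0, 0.0]
wrist_force: [-3.9, -1.0, 4.8]
gripper_width: 0.001
```

Call:
servo_tool([
  [[0,0,0.008],0,0],
  [[0,0,0.008],0,0],
])

```text
time_s: 7.25
eef_pos: [538.9, 26.1, 49.7]
orientation: [0.761, -0.649, -0.0, 0.0]
wrist_force: [-4.5, -1.4, 9.3]
gripper_width: 0.007
```

Force is 9 N with travel stalling at about 7 mm, so the hatch is at its stop. Now I draw up and forward, quickly.

Call:
servo_tool([
  [[0,0,-0.15],0,0],
  [[0,0.1,-0.55],0,0],
  [[0,0.45,-0.9],0,0],
  [[0,0.7,-1.0],0,0],
  [[0,0.7,-1.0],0,0],
  [[0,0.7,-1.0],0,0],
  [[0,0.7,-1.0],0,0],
  [[0,0.7,-1.0],0,0],
])

```text
time_s: 8.25
eef_pos: [456.1, 13.0, 168.3]
orientation: [0.761, -0.649, -0.001, 0.0]
wrist_force: [-0.6, 0.2, -0.6]
gripper_width: 0.005
```

Run:
```python
from h import *
s=cap('side','s5')['pixels'];cv2.imwrite('pics/s5c.png',cv2.resize(s[100:300,180:380],None,fx=3,fy=3,interpolation=cv2.INTER_CUBIC))
cap('wrist','w5');s=get_state();print(s['wrist_force'],s['eef_pos'],s['time_s'])
```

```text
[-0.22653038 -0.27430642  0.56960061] [456.03189236  13.01847587 168.46825981] 8.35
```

View pics/s5c.png

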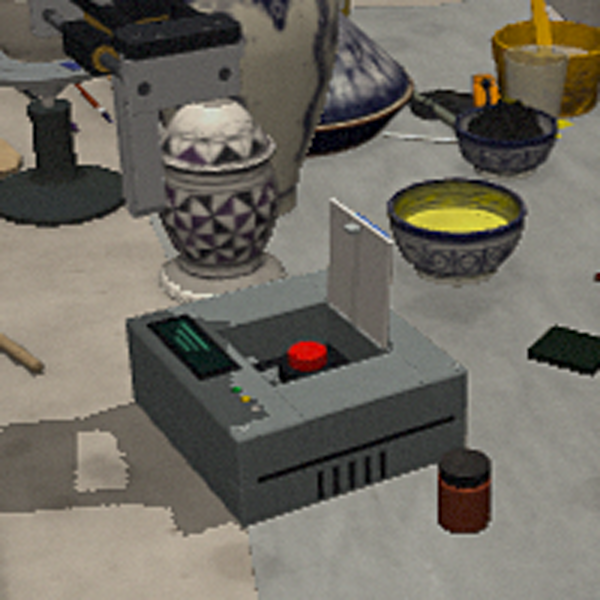

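View pics/w5.png

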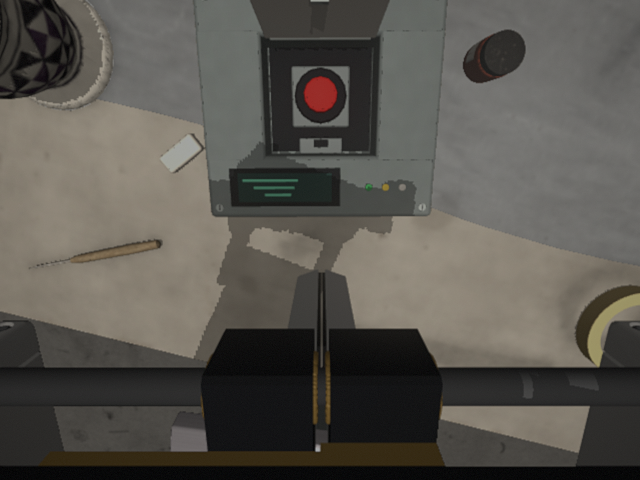

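Run:
```python
from h import *
from scipy.spatial.transform import Rotation as R
w=load('w5');s=load('s5');st=get_state()
print('reset wrist',ray(w,321,94,66))
f=lambda p:((np.array(p)+.5)/3-.5+[180,100])
print('reset side',ray(s,*f((308,350)),66))
M=R.from_quat(st['orientation']).as_matrix();e=st['eef_pos']
# plane tool x = +12.5
def hit(px,off=12.5):
    K=np.array(s['camera_matrix']);T=np.array(s['world_to_cam']);c=-T[:3,:3].T@T[:3,3];r=T[:3,:3].T@np.linalg.inv(K)@[*px,1]
    n=M[:,0];k=(n@(e-c)+off)/(n@r);X=c+k*r;return M.T@(X-e)
for n,p in dict(tipR=(165,208),tipL=(130,215),brR_low=(240,88),brR_top=(242,45),brL=(115,90),finger_top=(165,110),hatchtop=(330,200)).items(): print(n,hit(f(p)).round(1))
print('to reset world',M.T@(np.array([566.3,29.7,0])-e)/120)
s1=cap('side','s6')['pixels'];cv2.imwrite('pics/s6c.png',cv2.resize(s1[100:300,180:380],None,fx=3,fy=3))
```

```text
reset wrist [564.52622147  29.69734696  66.        ]
reset side [565.59374523  32.17730093  66.        ]
tipR [ 12.5  -8.  -35.8]
tipL [ 12.5  15.2 -36.4]
brR_low [  12.5  -63.8 -103.7]
brR_top [  12.5  -66.8 -130.4]
brL [  12.5   16.6 -116.9]
finger_top [ 12.5 -13.5 -98.9]
hatchtop [  12.5 -124.6  -15.3]
to reset world [ 0.00836884 -0.9308069   1.40291595]
```

The side view shows the hatch standing open and the red button at crop (308,350). The finger bracket reaches about 65 mm to the rear and only about 68 mm above the tips, so pressing like this would leave about 3 mm to the open hatch. I'll turn the tool half round first, which also gives the untouched wait.

Call:
servo_tool([
  [[0,0,-0.1],-1.0,0],
  [[0,0,-0.1],-1.0,0],
  [[0,0,-0.1],-1.0,0],
  [[0,0,-0.1],-1.0,0],
  [[0,0,-0.1],-1.0,0],
  [[0,0,-0.1],-1.0,0],
  [[0,0,-0.1],-1.0,0],
  [[0,0,-0.1],-1.0,0],
  [[0,0,-0.1],-1.0,0],
  [[0,0,-0.1],-1.0,0],
])

```text
time_s: 9.65
eef_pos: [456.0, 12.9, 180.9]
orientation: [0.997, 0.079, -0.0, -0.0]
wrist_force: [0.3, 0.0, 0.7]
gripper_width: 0.004
```

Call:
servo_tool([
  [[0,0,0],-1.0,0],
  [[0,0,0],-1.0,0],
  [[0,0,0],-1.0,0],
  [[0,0,0],-1.0,0],
  [[0,0,0],-1.0,0],
  [[0,0,0],-1.0,0],
  [[0,0,0],-1.0,0],
  [[0,0,0],-1.0,0],
  [[0,0,0],-1.0,0],
  [[0,0,0],-1.0,0],
])

```text
time_s: 10.9
eef_pos: [456.0, 12.9, 180.9]
orientation: [0.65, 0.76, -0.0, -0.0]
wrist_force: [0.0, -0.2, -0.4]
gripper_width: 0.004
```

Run:
```python
from h import *
from scipy.spatial.transform import Rotation as R
s=cap('side','s7')['pixels'];cv2.imwrite('pics/s7c.png',cv2.resize(s[100:300,180:380],None,fx=3,fy=3,interpolation=cv2.INTER_CUBIC))
cap('wrist','w7');st=get_state();M=R.from_quat(st['orientation']).as_matrix();e=st['eef_pos']
print(M.round(3),e,st['joint_pos'].round(2),st['time_s'])
print('to reset',M.T@(np.array([565.9,29.9,0])-e)/120)
```

```text
[[-0.156  0.988 -0.   ]
 [ 0.988  0.156  0.   ]
 [ 0.    -0.    -1.   ]] [455.99298908  12.91892865 180.95500706] [-0.22 -0.23  2.03  0.    1.34 -1.95] 11.0
to reset [-0.00301643  0.92688568  1.50787759]
```

View pics/s7c.png

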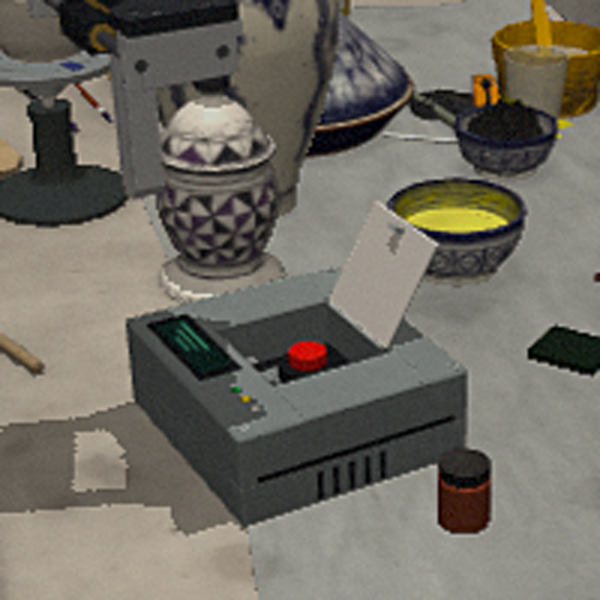

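View pics/w7.png

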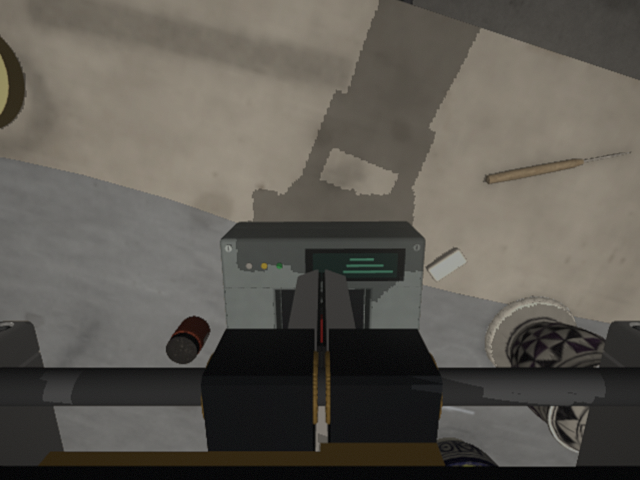

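The hatch is now fully open. The half turn made no difference, because the fingers are symmetric under it and the near bracket still points to the rear. I'll press 9 mm in front of the button's centre instead: still well on the 28 mm button, and about 12 mm clear of the hatch.

Call:
servo_tool([
  [[0,0.4,0],0,0],
  [[0,0.85,0],0,0],
  [[0,0.85,0],0,0],
  [[0,0.85,0.3],0,0],
  [[0,0.85,0.6],0,0],
  [[0,0.85,0.8],0,0],
  [[0,0.85,0.8],0,0],
  [[0,0.85,0.8],0,0],
])

```text
time_s: 12.0
eef_pos: [557.3, 28.8, 86.5]
orientation: [0.649, 0.761, 0.001, 0.001]
wrist_force: [-0.0, -0.6, 0.6]
gripper_width: 0.002
```

Run:
```python
from h import *
s=cap('side','s8')['pixels'];cv2.imwrite('pics/s8c.png',cv2.resize(s[120:270,210:360],None,fx=4,fy=4,interpolation=cv2.INTER_CUBIC))
st=get_state();print(st['eef_pos'],st['wrist_force'])
w=cap('wrist','w8')['pixels'];cv2.imwrite('pics/w8c.png',cv2.resize(w[200:380,220:420],None,fx=3,fy=3,interpolation=cv2.INTER_CUBIC))
```

```text
[557.65123142  28.7946627   86.80766618] [ 0.15650432 -0.28243004  0.27789865]
```

View pics/s8c.png

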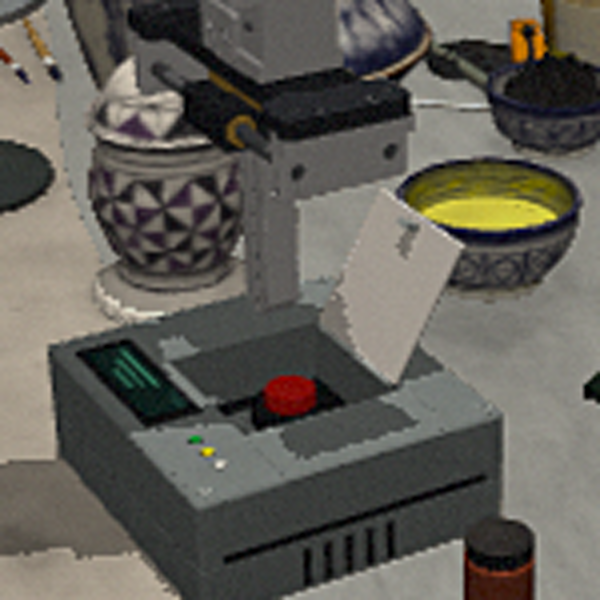

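View pics/w8c.png

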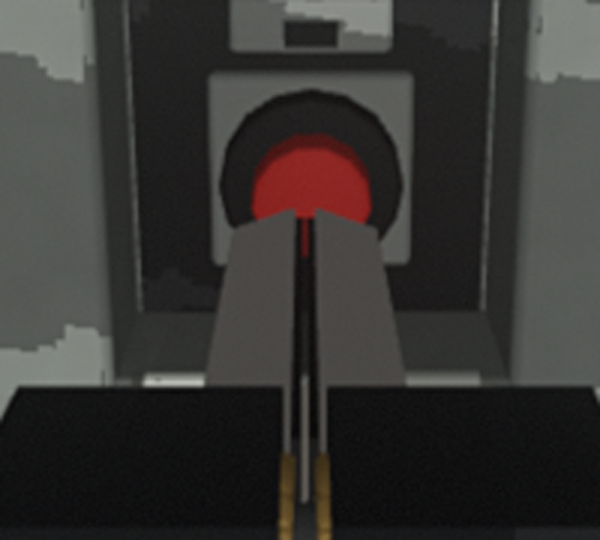

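Run:
```python
from h import *
from scipy.spatial.transform import Rotation as R
s=load('s8');st=get_state();e=st['eef_pos'];M=R.from_quat(st['orientation']).as_matrix()
q=[554.4,27.9,.1578];c,n=np.cos(q[2]),np.sin(q[2])
W=lambda p:[q[0]+c*p[0]-n*p[1],q[1]+n*p[0]+c*p[1],p[2]]
g=lambda P:((np.array(P)+.5-[210,120])*4-.5).round(0)
for a in (1.7,1.9,2.1):
  for y in (42,-42):
    r=86;print(a,y,g(proj(s,W([52-r*np.cos(a),y,74+r*np.sin(a)]))))
f=lambda p:((np.array(p)+.5)/4-.5+[210,120])
K=np.array(s['camera_matrix']);T=np.array(s['world_to_cam']);cc=-T[:3,:3].T@T[:3,3]
for off in (-12.5,-6,0):
  for nme,p in dict(tipR=(298,300),br=(405,155),brtop=(410,115)).items():
    r=T[:3,:3].T@np.linalg.inv(K)@[*f(p),1];k=(M[:,0]@(e-cc)+off)/(M[:,0]@r);X=cc+k*r
    d=X-[q[0],q[1],0];print(off,nme,'ctrl frame',(c*d[0]+n*d[1]).round(1),(-n*d[0]+c*d[1]).round(1),X[2].round(1))
```

```text
1.7 42 [336. 179.]
1.7 -42 [416. 237.]
1.9 42 [364. 179.]
1.9 -42 [445. 237.]
2.1 42 [389. 186.]
2.1 -42 [471. 243.]
-12.5 tipR ctrl frame 10.4 -12.1 124.4
-12.5 br ctrl frame 74.0 -12.0 190.4
-12.5 brtop ctrl frame 77.0 -12.0 211.3
-6 tipR ctrl frame 13.7 -5.6 120.7
-6 br ctrl frame 77.8 -5.5 187.2
-6 brtop ctrl frame 80.9 -5.5 208.3
0 tipR ctrl frame 16.7 0.4 117.3
0 br ctrl frame 81.3 0.4 184.3
0 brtop ctrl frame 84.4 0.5 205.5
```

Call:
servo_tool([
  [[0,-0.035,0],0,0],
  [[0,-0.035,0.1],0,0],
  [[0,-0.035,0.2],0,0],
  [[0,-0.035,0.28],0,0],
  [[0,-0.035,0.34],0,0],
  [[0,-0.035,0.34],0,0],
])

```text
time_s: 12.85
eef_pos: [552.0, 28.4, 43.3]
orientation: [0.649, 0.761, -0.0, -0.001]
wrist_force: [0.0, -0.6, 0.7]
gripper_width: 0.005
```

Run:
```python
from h import *
s=cap('side','s9')['pixels'];cv2.imwrite('pics/s9c.png',cv2.resize(s[120:270,210:360],None,fx=4,fy=4,interpolation=cv2.INTER_CUBIC))
st=get_state();print(st['eef_pos'],st['wrist_force'])
w=cap('wrist','w9')['pixels'];cv2.imwrite('pics/w9c.png',cv2.resize(w[200:380,220:420],None,fx=3,fy=3,interpolation=cv2.INTER_CUBIC))
```

```text
[552.48091561  28.35722045  43.92404422] [-0.78070051  0.49975584 -0.95769884]
```

View pics/s9c.png

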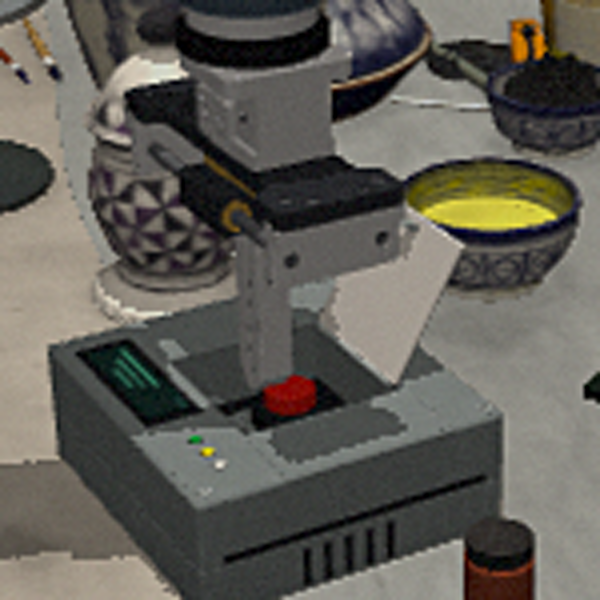

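View pics/w9c.png

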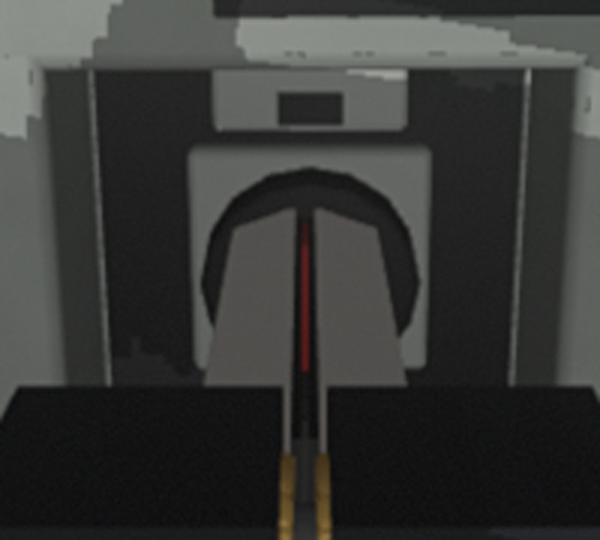

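Run:
```python
from h import *
s=load('s9')
q=[554.4,27.9,.1578];c,n=np.cos(q[2]),np.sin(q[2])
W=lambda p:[q[0]+c*p[0]-n*p[1],q[1]+n*p[0]+c*p[1],p[2]]
o=np.array([240,190]);k=10
im=cv2.resize(s['pixels'][190:250,240:310],None,fx=k,fy=k,interpolation=cv2.INTER_CUBIC)
e=get_state()['eef_pos'];d=e[:2]-q[:2];cx,cy=c*d[0]+n*d[1],-n*d[0]+c*d[1];print(cx,cy)
P=lambda p:tuple(((proj(s,W(p))+.5-o)*k-.5).astype(int).tolist())
circ=np.array([P((12+14*np.cos(t),14*np.sin(t),66)) for t in np.linspace(0,6.28,40)]);cv2.polylines(im,[circ],True,(0,255,255),1)
z=e[2]+28
f=np.array([P((cx+a,cy+b,z)) for a,b in ((8,12),(8,-12),(-8,-12),(-8,12))]);cv2.polylines(im,[f],True,(0,255,0),1)
cv2.imwrite('pics/s9o.png',im)
```

```text
-1.5486161404602472 0.650405317034972
```

View pics/s9o.png

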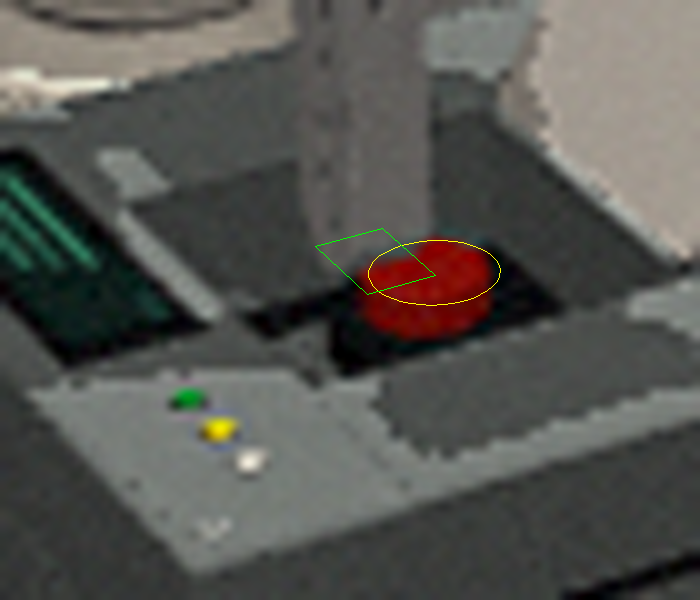

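Call:
servo_tool([
  [[0,0,0.025],0,0],
  [[0,0,0.04],0,0],
  [[0,0,0.05],0,0],
  [[0,0,0.05],0,0],
])

```text
time_s: 13.45
eef_pos: [552.5, 28.3, 38.1]
orientation: [0.649, 0.761, -0.0, -0.0]
wrist_force: [0.4, 0.4, -0.2]
gripper_width: 0.002
```

Call:
servo_tool([
  [[0,0,0.012],0,0],
  [[0,0,0.025],0,0],
  [[0,0,0.025],0,0],
])

```text
time_s: 13.82
eef_pos: [552.7, 28.3, 35.3]
orientation: [0.649, 0.761, 0.0, 0.0]
wrist_force: [-0.7, 0.5, 1.7]
gripper_width: 0.006
```

Contact with the button, as expected. Continuing in small steps.

Call:
servo_tool([
  [[0,0,0.012],0,0],
  [[0,0,0.012],0,0],
])

```text
time_s: 14.08
eef_pos: [552.7, 28.3, 33.9]
orientation: [0.649, 0.761, 0.0, 0.0]
wrist_force: [-0.5, 0.0, 2.8]
gripper_width: 0.006
```

Call:
servo_tool([
  [[0,0,0.01],0,0],
  [[0,0,0.01],0,0],
])

```text
time_s: 14.32
eef_pos: [552.7, 28.3, 32.7]
orientation: [0.649, 0.761, 0.0, 0.0]
wrist_force: [-0.9, -0.1, 3.4]
gripper_width: 0.007
```

Run:
```python
from h import *
s=cap('side','s10')['pixels'];cv2.imwrite('pics/s10c.png',cv2.resize(s[120:270,210:360],None,fx=4,fy=4,interpolation=cv2.INTER_CUBIC))
```

```text
(no output)
```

View pics/s10c.png

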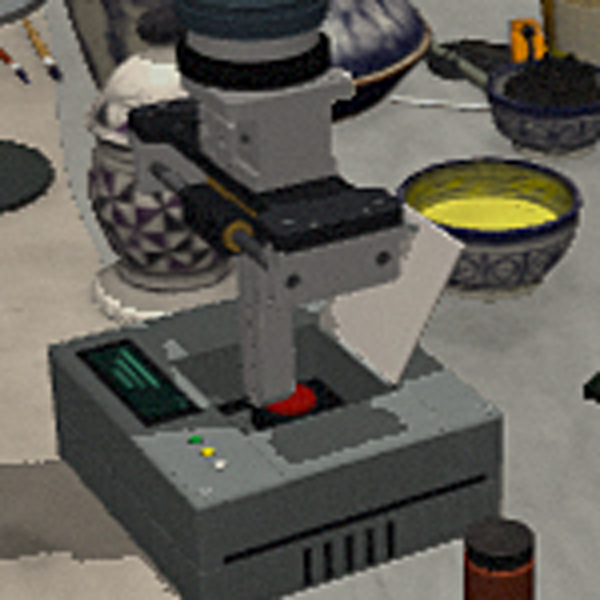

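The finger is pressing the front part of the button, and the hatch has not moved. On to the stop.

Call:
servo_tool([
  [[0,0,0.01],0,0],
  [[0,0,0.01],0,0],
])

```text
time_s: 14.62
eef_pos: [552.7, 28.3, 31.9]
orientation: [0.649, 0.761, -0.0, 0.0]
wrist_force: [-2.4, 0.6, 7.1]
gripper_width: 0.007
```

Call:
servo_tool([
  [[0,0,0.008],0,0],
  [[0,0,0.008],0,0],
])

```text
time_s: 14.88
eef_pos: [552.8, 28.3, 31.7]
orientation: [0.649, 0.761, -0.0, -0.0]
wrist_force: [-5.8, 0.3, 11.1]
gripper_width: 0.006
```

The button is at its stop: 11 N, stalled, tips at about z 60 as expected. Drawing clear.

Call:
servo_tool([
  [[0,0,-0.15],0,0],
  [[0,-0.02,-0.5],0,0],
  [[0,-0.1,-0.9],0,0],
  [[0,-0.5,-1.0],0,0],
  [[0,-0.8,-1.0],0,0],
  [[0,-0.8,-1.0],0,0],
  [[0,-0.8,-1.0],0,0],
  [[0,-0.8,-1.0],0,0],
])

```text
time_s: 15.88
eef_pos: [458.5, 13.2, 150.5]
orientation: [0.649, 0.761, 0.0, 0.0]
wrist_force: [-0.4, 0.1, -0.0]
gripper_width: 0.005
```

Run:
```python
from h import *
s=cap('side','s11')['pixels'];cv2.imwrite('pics/s11c.png',cv2.resize(s[100:300,180:380],None,fx=3,fy=3,interpolation=cv2.INTER_CUBIC))
cap('top','t11');st=get_state();print(st['eef_pos'],st['wrist_force'],st['time_s'])
a=load('s7')['pixels'];print(np.abs(a[200:400].astype(int)-s[200:400]).max(2).__gt__(40).sum())
```

```text
[458.29124723  13.24129003 150.31598283] [ 0.19966833  0.57146624 -0.4236441 ] 15.975
139
```

View pics/s11c.png

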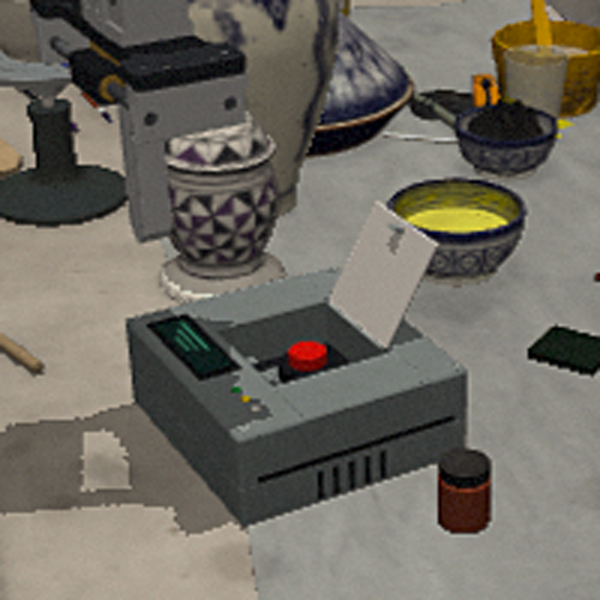

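View pics/t11.png

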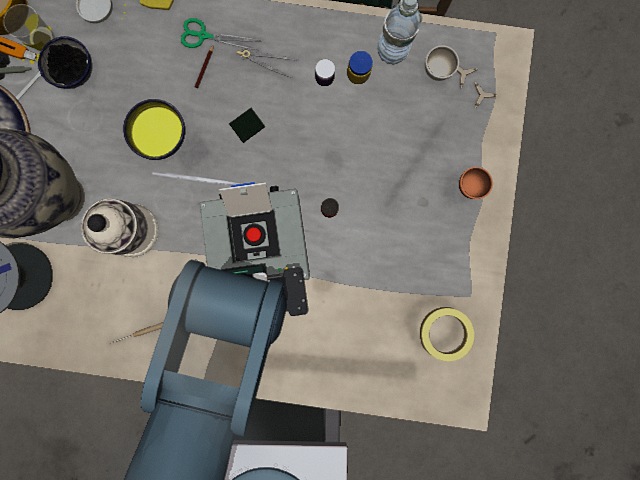

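The hatch is open, the button is back up at top-view (254,234), and the arm is clear. The pot (330,208), tile (247,125), tape (447,334) and cup (475,183) are all where they were.

```bash
python3 -c "
from plant import finish_job
print(finish_job())"
```

```text
the job is handed in; nothing more can be done
None
```

The job is handed in at about 16 s of the 42 s allowed; no verdict was reported. I pressed the blue pad to its stop once (about 9 N) and drew up and forward, and the hatch popped open. I left it untouched for more than 2 s. Then I pressed the red button to its stop (about 11 N) and drew clear.

**Last checks:** The final pictures show the hatch still open at about 2.1 rad and the button back up. The arm is clear, with no force beyond noise at the wrist. The pot, tile, tape and cup are at their starting positions. The arm hid the eraser in the final top view. It lay in place in the wrist pictures taken before the button was pressed, and nothing went near it after that.

**What disagreed:**
- **Tool length:** the fingertips did not stand 11 mm ahead of the TCP. Both presses and the pictures put them about 28 mm behind it, so I went by force and pictures. The side camera alone put them 5 to 8 mm higher still.
- **Half turn of the tool:** I turned it to gain room from the open hatch, but the gripper is symmetric and it changed nothing. I pressed the button about 13 mm in front of its centre instead, so the finger covered only about the front 8 mm of the button.

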